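# Draw the wedge and clip the gauge case shut

## Task

The blue gauge case has been left airing with its lid propped ajar on a wooden wedge. Work the wedge backward out from under the lid so that the lid falls shut, without lifting the lid any higher, and lay the wedge down on the bench without dropping it. Then, with the lid shut, fold the three orange clips on the lid's rim fully down against the case, one by one, and leave the other things on the bench where they are.

Things in the scene. Friction and masses are not known exactly. Their poses are not given: they have to be found in the camera images.
- case: blue case with grey lid, fixed to the bench. Origin: centre of its underside, on the bench. At yaw 0 its front faces the robot (-x); own x to the back, y to its left side, z up. 120 mm (x) by 220 mm (y), rim 70 mm above the bench. A blue lip 44 mm wide, top flush with the rim, juts 23 mm out of the front wall at own y = +60 mm; the wedge rests on it
- lid (a joint): grey lid, 14 mm thick plus ribs of 4 mm (top at 88 mm when shut), 0.7 kg, overhanging the rim by 3 mm at front and sides; hinged along the case's back rim (own x = +60 mm, z = 70 mm). Value in rad: 0 = shut, grows as the front rises; starts near 0.08 (front edge about 10 mm above the rim), lying on the wedge; falls by its own weight
- wedge_centre (a point): centre (half-way up) of the loose wooden wedge, 95 mm long, 26 mm wide; its flat underside lies 6.5 mm below this point. Own x runs along it toward the thin end (4 mm thick, at x = +47.5 mm); the thick end (22 mm thick, at x = -47.5 mm) points to the case's front, overhanging the lip by about 40 mm; it can be pinched there across its width
- wedge: the wooden wedge, 40 to 85 g; origin at the centre of its underside, axes as for wedge_centre. At first the underside is 70 mm above the bench, its thin end 28 to 38 mm under the lid, which presses on it with about 3.5 N. It must come back about 65 mm to be clear of lid and lip; then it can be lowered to the bench in front of the case
- clip_front (a joint): front clip, an orange plastic flap 44 mm wide, 4 mm thick, 38 mm from hinge line to free edge. Value in rad: 0 = folded fully down, hanging flat along the case wall; 1.57 = standing straight out from the lid; more = out and up (stop at 2.2). Starts 1.2 to 2.0. It stays where it is left; turning it takes 1 to 2 N at the free edge
- clip_left (a joint): left clip (case's +y side), an orange plastic flap 44 mm wide, 4 mm thick, 38 mm from hinge line to free edge. Value in rad: 0 = folded fully down, hanging flat along the case wall; 1.57 = standing straight out from the lid; more = out and up (stop at 2.2). Starts 1.2 to 2.0. It stays where it is left; turning it takes 1 to 2 N at the free edge
- clip_right (a joint): right clip (case's -y side), an orange plastic flap 44 mm wide, 4 mm thick, 38 mm from hinge line to free edge. Value in rad: 0 = folded fully down, hanging flat along the case wall; 1.57 = standing straight out from the lid; more = out and up (stop at 2.2). Starts 1.2 to 2.0. It stays where it is left; turning it takes 1 to 2 N at the free edge
- clip_front_hinge (a point): middle of the front clip's hinge line, which runs along the case's y. With the lid shut it is at own (-67, -35, 77) mm of the case; outward is the case's -x. Folded down, the clip's outer face stands 2 mm outside the hinge line (a bead at its free edge 2 mm more)
- clip_left_hinge (a point): middle of the left clip's hinge line, which runs along the case's x; with the lid shut at own (-10, +117, 77) mm of the case; outward is the case's +y; folded, its outer face stands as the front one's
- clip_right_hinge (a point): middle of the right clip's hinge line, which runs along the case's x; with the lid shut at own (-10, -117, 77) mm of the case; outward is the case's -y; folded, its outer face stands as the front one's
- plug_gauge_centre (a point): centre of a loose plug gauge with a green and a red end, 97 mm long, 21 mm wide, lying on the bench to the left; to be left alone
- bush_d_centre (a point): centre of a loose grey turned bush, 33 mm wide, 26 mm high, on the bench to the right; to be left alone
- marker_centre (a point): centre of a loose white felt marker with a black cap, 124 mm long, 16 mm wide, lying on the bench to the left; to be left alone
Not all that is in view belongs to the job. Leave any purple look-alike of the wedge alone.

How it is judged:
By the outcome, as a careful person would: the job done as asked, in the order asked, and still so for the second after the job is handed in, with the robot touching nothing.
It also fails if it takes over 58 s, if anything falls off the work surface, if the arm or the gripper's body presses on something with over 40 N, if the wrist force passes 120 N, or if a joint passes its speed limit or range.

## Robot

A 6-joint arm with a two-finger parallel gripper is mounted at the origin on the work surface; the furniture and walls round the work are solid. World frame = base frame: x ahead of the robot, y to its left, z up, the work surface at z = 0. Lengths are in m, angles in rad, forces in N, time in s.
With the tool pointing down it reaches from about 0.3 to 0.85 m from the base axis. Payload 5.4 kg.
Tool frame: the origin (TCP) lies on the centre line of the jaws, within the pads' length; the fingertips stand 14 mm ahead of it and the grasp point (between the pads) lies 5 mm behind it; z points along the fingers, y is the direction in which the jaws open and shut (so a half turn about z gives the same grasp; the last joint's range is limited). The gripper opens to 85 mm and grips with 20 to 120 N. Pads are 22 mm wide; open, the fingers measure 114 mm over their backs; the gripper's body (76 mm by 85 mm) begins 54 mm behind the grasp point. The pads swing forward as they close: fully open they stand 13 mm farther back than shut.
Start: joints at [1.134, 0.158, 1.597, -0, 1.386, -0.21], TCP at [0.129, 0.56, 0.245] pointing down, gripper open.
Joint ranges: [-2.91, 2.91], [-0.94, 2.29], [0.18, 2.7], [-1.29, 4.43], [0.17, 2.64], [-3, 3]. Speed limits (rad/s): [2.57, 2.57, 3.14, 3.14, 3.14, 3.14].

## Interface

Orientations are given as a unit quaternion [w, x, y, z].
In Python, from plant import arm, camera, calibration gives the robot as it stands.
- The arm moves only by the tool arm_command, never from a script. Its argument "series" is a list of rows, each an object of numbers: "dx", "dy", "dz": the shift along the world's x, y, z in m; "yaw": the turn about the world's z in degrees; "jaw": the opening, from -1 (shut) to 1 (fully open), so that 0 is half open. In form: [{"dx": .., "dy": .., "dz": .., "yaw": .., "jaw": ..}, ...]. A call has 1 to 20 rows; each row is the pose to reach, as a shift and turn from the pose measured when the call began; what a row does not reach only later rows make up. A row lasts 1/10 s, in which the tool goes at most 50 mm and 8.59 degrees, less where a joint would pass 70% of its speed; a pose out of reach is approached as far as the arm can. A call with a gripper value outside its range is refused whole. The fingers move at their own pace and stop on an object; the grip force is fixed at half the most. Time passes only in rows, so rows that repeat a pose let the fingers close. It gives the time, the measured TCP pose, the force and the opening at its end, in the units of the state.
- arm.get_obs(): the state, without advancing time (a new reading comes with each control period).
- camera(name): name is "scene" or "top" or "wrist"; returns the picture (480x640x3 uint8, red, green, blue); there is no depth.
- calibration(name): a dict with "K" (3x3 intrinsics, pixels), "world_to_cam" (4x4, takes a point from world to camera coordinates). Camera axes: x right, y up, looking along -z (the intrinsics and any distortion apply to the point x, -y, -z); pixel columns grow to the right and rows downward; lengths in m; the calibration is good to about 2 mm. A picture is of the moment at which its call begins: read the wrist's pose just before it. calibration takes no time and is no camera call; for the wrist camera it gives the pose at the moment of the call.
- arm.sign_off(): hands the job in, once; it reports no verdict.
The state is a dict: "clock": time; "q": joint angles; "dq": joint speeds; "effort": joint torques, N m; "eef_pos": TCP position; "ee_rot": TCP orientation; "ft_force": force on the tool from outside, world axes, zero at the start; "torque": the same for the moment, N m; "grip_width": opening from 0.0 (shut) to 1.0 (fully open).
Only numpy, scipy, OpenCV 4.12 (cv2) and the standard library are available. Lean on these libraries where they do the work, as an engineer would, in place of code of your own. Each camera call takes 0.05 s, during which the arm holds its last target.

## Working session

There is one attempt and no reset: what is moved stays moved. The work goes in short steps, Python scripts to look and compute and a tool call to move; the robot and the scene stay as the last step left them, time stands still between calls to the robot, and variables do not carry over. Pictures are saved under pics/ and viewed, and the job is handed in when it is done.

Besides the shell and the picture viewer there is one more tool, called as name([rows], argument=value, ...), one row to a line, values as JSON. arm_command: Moves the arm, as the interface text tells. Its arguments: {"type":"object","properties":{"series":{"type":"array"}},"required":["series"]}

```bash
ls; mkdir -p pics
python3 - <<'E'
from plant import arm,camera,calibration
import cv2,numpy as np
print(arm.get_obs())
for n in ["scene","top","wrist"]:
    c=calibration(n); print(n,c)
    cv2.imwrite(f"pics/{n}0.png",camera(n)[:,:,::-1])
E
```

```text
pics
{'clock': 0.0, 'q': array([ 1.13391599e+00,  1.59034657e-01,  1.59824473e+00,  1.73025319e-06,
        1.38620969e+00, -2.10152104e-01]), 'dq': array([-0.00095356, -0.00141882,  0.00109808, -0.00092041, -0.00065939,
        0.00026827]), 'effort': array([-7.53525619e-04, -3.95999229e+01, -3.31428480e+01, -4.24551636e-04,
        8.44272960e-03,  3.55082364e-05]), 'eef_pos': array([0.12905281, 0.55973488, 0.24431871]), 'ee_rot': array([-3.02245183e-04,  1.13121566e-01,  9.93580702e-01, -8.98752363e-04]), 'ft_force': array([0.09169212, 0.1790139 , 0.08565729]), 'torque': array([-0.05406305, -0.00803431, -0.02499986]), 'grip_width': 0.9971831792647076}
scene {'K': array([[461.61963502,   0.        , 318.81272284],
       [  0.        , 461.61963502, 242.91889992],
       [  0.        ,   0.        ,   1.        ]]), 'world_to_cam': array([[-0.99056473, -0.13679165,  0.00833987,  0.56493798],
       [ 0.05892079, -0.37014635,  0.92710303, -0.16378071],
       [-0.12373298,  0.91884695,  0.37471379, -0.8307204 ],
       [ 0.        ,  0.        ,  0.        ,  1.        ]])}
top {'K': array([[438.44602447,   0.        , 318.26286091],
       [  0.        , 438.44602447, 235.45507193],
       [  0.        ,   0.        ,   1.        ]]), 'world_to_cam': array([[-0.00358108, -0.99967359,  0.02529596, -0.14296862],
       [ 0.99799631, -0.0019748 ,  0.06324131, -0.60337615],
       [-0.06317072,  0.02547175,  0.99767763, -0.89225959],
       [ 0.        ,  0.        ,  0.        ,  1.        ]])}
wrist {'K': array([[333.9593042 ,   0.        , 322.69394932],
       [  0.        , 333.9593042 , 241.16041194],
       [  0.        ,   0.        ,   1.        ]]), 'world_to_cam': array([[ 0.22580053,  0.97417066, -0.00237804, -0.57428461],
       [-0.93135764,  0.21515998, -0.29373309,  0.03865092],
       [-0.2856345 ,  0.06853989,  0.95588452, -0.38045114],
       [ 0.        ,  0.        ,  0.        ,  1.        ]])}
```

View pics/scene0.png

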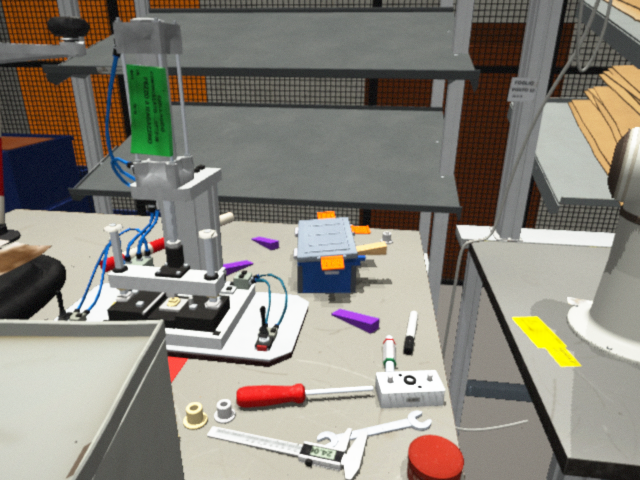

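View pics/top0.png

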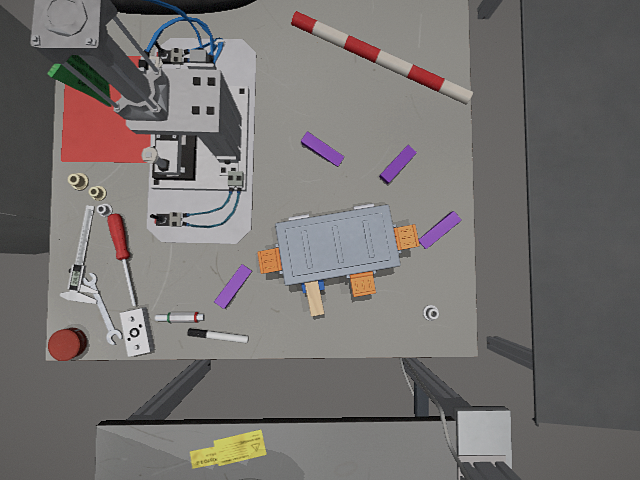

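View pics/wrist0.png

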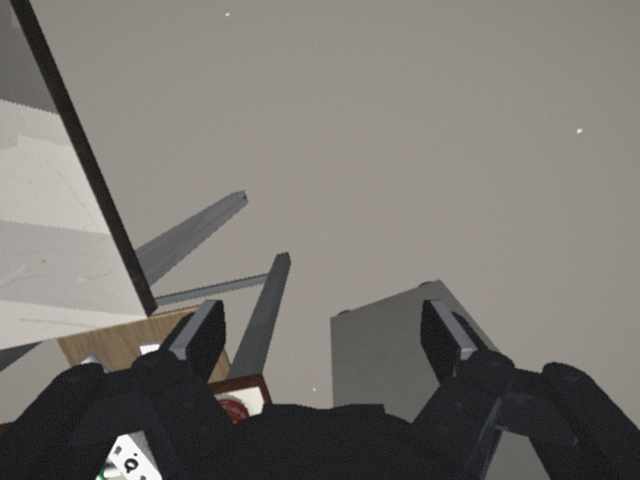

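```bash
cat > h.py <<'E'
import numpy as np,cv2
from plant import arm,camera,calibration
def proj(n,P):
    c=calibration(n);K=c["K"];T=c["world_to_cam"]
    p=np.atleast_2d(P)@T[:3,:3].T+T[:3,3]
    p=p*[1,-1,-1]
    q=p@K.T
    return q[:,:2]/q[:,2:]
def ray(n,uv):
    c=calibration(n);K=c["K"];T=c["world_to_cam"]
    d=np.linalg.inv(K)@[uv[0],uv[1],1]; d=d*[1,-1,-1]
    R=T[:3,:3]; return -R.T@T[:3,3], R.T@d
def atz(n,uv,z):
    o,d=ray(n,uv); return o+d*(z-o[2])/d[2]
def crop(img,x0,y0,x1,y1,s,f):
    cv2.imwrite(f,cv2.resize(img[y0:y1,x0:x1],None,fx=s,fy=s,interpolation=cv2.INTER_CUBIC))
E
python3 - <<'E'
from h import *
a=cv2.imread("pics/top0.png");b=cv2.imread("pics/scene0.png")
crop(a,250,190,430,330,4,"pics/topc.png"); crop(b,280,200,420,300,5,"pics/scenec.png")
for u in [(300,358),(470,358)]: print(atz("top",u,0))
for n,u in dict(plug=(180,317),bush=(431,313),marker=(218,336),pr=(233,286),pl=(440,230)).items(): print(n,atz("top",u,0.01))
E
```

```text
[ 0.34758606 -0.10605502  0.        ]
[ 0.34437412 -0.46477204  0.        ]
plug [0.43535862 0.14153297 0.01      ]
bush [ 0.44019605 -0.38092174  0.01      ]
marker [0.39596733 0.06299846 0.01      ]
pr [0.49856292 0.03304471 0.01      ]
pl [ 0.61476672 -0.40365766  0.01      ]
```

View pics/topc.png

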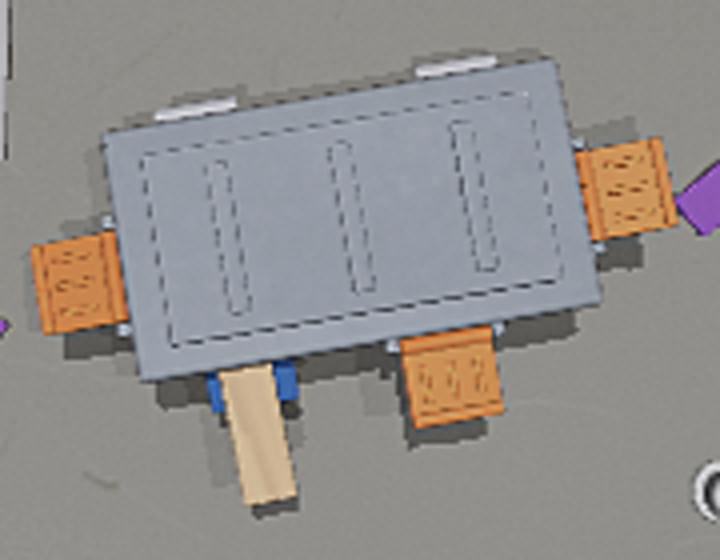

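View pics/scenec.png

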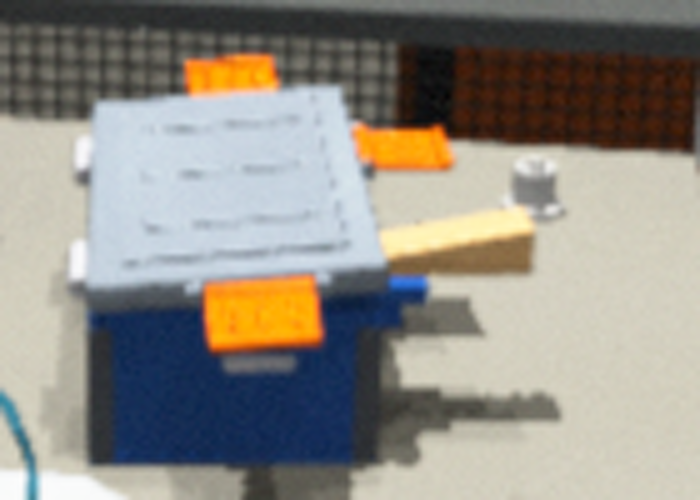

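```bash
cat > fit.py <<'E'
from h import *
from scipy.optimize import least_squares
t=lambda u,v:(u/4+250,v/4+190)
s=lambda u,v:(u/5+280,v/5+200)
def lid(P,th):
    P=np.array(P,float);dx=P[0]+.06*-1;dz=P[2]-.07
    # front rises: dx negative -> z up with th
    return np.array([.06+dx*np.cos(th)+dz*np.sin(th),P[1],.07-dx*np.sin(th)+dz*np.cos(th)])
def W(P,x,y,yaw):
    c,sn=np.cos(yaw),np.sin(yaw);return np.array([x+c*P[0]-sn*P[1],y+sn*P[0]+c*P[1],P[2]])
def clip(k,a,e):
    # free-edge pt; a angle from down; e=+-.022
    r=.038;o=r*np.sin(a);d=-r*np.cos(a)
    if k=='f':return [-.067-o,-.035+e,.077+d]
    if k=='l':return [-.01+e,.117+o,.077+d]
    return [-.01+e,-.117-o,.077+d]
lc={'FL':[-.063,.113,.084],'FR':[-.063,-.113,.084],'BL':[.06,.113,.084],'BR':[.06,-.113,.084]}
L=[('top','FL',t(143,379)),('top','FR',t(600,303)),('top','BR',t(555,62)),('top','BL',t(104,134)),
('scene','BL',s(88,285)),('scene','FL',s(385,268)),('scene','FR',s(340,87)),('scene','BR',s(95,102))]
B=[('scene',[.06,.11,0],s(90,465)),('scene',[-.06,.11,0],s(375,465))]
C=[('top','r',.022,t(662,139)),('top','r',-.022,t(677,225)),('top','l',.022,t(32,248)),('top','l',-.022,t(45,333)),
('top','f',.022,t(415,428)),('top','f',-.022,t(503,412)),
('scene','l',.022,s(207,350)),('scene','l',-.022,s(323,343)),('scene','r',.022,s(185,60)),('scene','r',-.022,s(275,55)),
('scene','f',-.022,s(447,128)),('scene','f',.022,s(453,167))]
ix={'f':4,'l':5,'r':6}
def res(p):
    r=[]
    for n,k,u in L: r.append(proj(n,W(lid(lc[k],p[3]),*p[:3]))[0]-u)
    for n,P,u in B: r.append(proj(n,W(P,*p[:3]))[0]-u)
    for n,k,e,u in C: r.append(proj(n,W(lid(clip(k,p[ix[k]],e),p[3]),*p[:3]))[0]-u)
    return np.concatenate(r)
f=least_squares(res,[.57,-.17,.17,.08,1.5,1.5,1.5],loss='soft_l1')
np.set_printoptions(precision=4,suppress=True)
print(f.x);print(res(f.x).reshape(-1,2).round(1).tolist())
# wedge; own x toward thin end
wp=[('top',[-.0475,.013,.092],t(245,504)),('top',[-.0475,-.013,.092],t(297,497)),
('scene',[-.0475,-.013,.092],s(525,208)),('scene',[-.0475,.013,.092],s(532,237)),('scene',[-.0475,.013,.07],s(532,270))]
def rw(p):
    r=[proj(n,W(P,*p))[0]-u for n,P,u in wp]
    # direction from edges in the top
    e=[([-.01,.013],(222,374)),([-.01,-.013],(272,366))]
    for (a,b),u in e:
        zz=.07+.004+.018*(.0475-a)/.095
        q=proj('top',[W([a,b,zz],*p),W([a+.03,b,zz-.0057],*p)]);d=(q[1]-q[0])/np.linalg.norm(q[1]-q[0]);v=np.array(t(*u))-q[0]
        r.append([d[0]*v[1]-d[1]*v[0]])
    return np.concatenate(r)
w=least_squares(rw,[.5,-.1,.17],loss='soft_l1');print(w.x,rw(w.x).round(1))
x,y,yaw=f.x[:3];d=w.x[:2]-[x,y]
print('wedge own in case',np.cos(yaw)*d[0]+np.sin(yaw)*d[1],-np.sin(yaw)*d[0]+np.cos(yaw)*d[1],np.degrees(w.x[2]-yaw),np.degrees(yaw))
print('wedge thick end',W([-.0475,0,0],*w.x)[:2])
E
python3 fit.py
```

```text
[ 0.5818 -0.1804  0.1626  0.0506  1.6122  1.4233  1.8757]
[[-0.8, 1.2], [1.0, 0.6], [0.5, -1.3], [-1.1, -0.5], [-0.5, -0.5], [1.0, -0.1], [0.5, -0.1], [-0.2, -0.7], [-0.2, -0.3], [0.1, -0.6], [-0.9, -0.2], [-0.3, 0.6], [0.2, -0.6], [0.3, 0.5], [-0.3, -0.3], [0.2, -0.2], [0.4, -0.2], [-0.2, 0.1], [0.7, -0.0], [-0.0, 0.1], [-1.1, 0.7], [0.1, -0.5]]Traceback (most recent call last):
  File "fit.py", line 47, in <module>
    w=least_squares(rw,[.5,-.1,.17],loss='soft_l1');print(w.x,rw(w.x).round(1))
    return func(*args, **kwargs)
    result = trf(vector_fun.fun, vector_fun.jac, x0, f0, J0, lb, ub, ftol, xtol,
                 gtol, max_nfev, x_scale, loss_function, tr_solver,
                 tr_options.copy(), verbose, callback=callback_wrapped)
    return trf_no_bounds(
        fun, jac, x0, f0, J0, ftol, xtol, gtol, max_nfev, x_scale,
        loss_function, tr_solver, tr_options, verbose, callback=callback)
    J = jac(x)
    self._update_jac()
    ~~~~~~~~~~~~~~~~^^
    self.J = self.jac_wrapped(xp_copy(self.x), f0=self.f)
             ~~~~~~~~~~~~~~~~^^^^^^^^^^^^^^^^^^^^^^^^^^^^
 
[... 460 characters left out ...]
                       ^^^
    df = [f_eval - f0 for f_eval in f_evals]
                                    ^^^^^^^
    f = np.atleast_1d(self.fun(x, *self.args, **self.kwargs))
                      ~~~~~~~~^^^^^^^^^^^^^^^^^^^^^^^^^^^^^^
    return np.atleast_1d(self.fun(x))
                         ~~~~~~~~^^^
    return self.f(x, *self.args, **self.kwargs)
           ~~~~~~^^^^^^^^^^^^^^^^^^^^^^^^^^^^^^
  File "fit.py", line 44, in rw
    q=proj('top',[W([a,b,zz],*p),W([a+.03,b,zz-.0057],*p)]);d=(q[1]-q[0])/np.linalg.norm(q[1]-q[0]);v=np.array(t(*u))-q[0]
  File "h.py", line 4, in proj
    c=calibration(n);K=c["K"];T=c["world_to_cam"]
ValueError: time passes only in moves, steps and waits
```

```bash
python3 - <<'E'
import pickle
from plant import calibration
pickle.dump({n:calibration(n) for n in("top","scene")},open("cal.pkl","wb"))
E
sed -i 's/^from plant.*/import pickle\nCAL=pickle.load(open("\.\/cal.pkl","rb"))\ndef calibration(n): return CAL[n]/' h.py; python3 fit.py
```

```text
[ 0.5818 -0.1804  0.1626  0.0506  1.6122  1.4233  1.8757]
[[-0.8, 1.2], [1.0, 0.6], [0.5, -1.3], [-1.1, -0.5], [-0.5, -0.5], [1.0, -0.1], [0.5, -0.1], [-0.2, -0.7], [-0.2, -0.3], [0.1, -0.6], [-0.9, -0.2], [-0.3, 0.6], [0.2, -0.6], [0.3, 0.5], [-0.3, -0.3], [0.2, -0.2], [0.4, -0.2], [-0.2, 0.1], [0.7, -0.0], [-0.0, 0.1], [-1.1, 0.7], [0.1, -0.5]]
[ 0.4937 -0.1329  0.1678] [-0.5  0.4 -0.  -0.3 -0.2 -0.9  0.4 -2.1 -0.2  0.9  0.3 -0.5]
wedge own in case -0.07924294309742103 0.061173002518009154 0.2951520242419419 9.319103332819664
wedge thick end [ 0.4468 -0.1408]
```

The real wedge is the tan wooden one under the lid at top px (315,298). The purple ones at (233,286), (440,230), (322,148) and (398,163) are look-alikes. The crop shows the tan one on the blue lip under the lid, as the description says. Next I move above it.

arm_command([
  {"dx":0.331,"dy":-0.698,"dz":-0.08,"yaw":22.5,"jaw":1},
  {"dx":0.331,"dy":-0.698,"dz":-0.08,"yaw":22.5,"jaw":1},
  {"dx":0.331,"dy":-0.698,"dz":-0.08,"yaw":22.5,"jaw":1},
  {"dx":0.331,"dy":-0.698,"dz":-0.08,"yaw":22.5,"jaw":1},
  {"dx":0.331,"dy":-0.698,"dz":-0.08,"yaw":22.5,"jaw":1},
  {"dx":0.331,"dy":-0.698,"dz":-0.08,"yaw":22.5,"jaw":1},
  {"dx":0.331,"dy":-0.698,"dz":-0.08,"yaw":22.5,"jaw":1},
  {"dx":0.331,"dy":-0.698,"dz":-0.08,"yaw":22.5,"jaw":1},
  {"dx":0.331,"dy":-0.698,"dz":-0.08,"yaw":22.5,"jaw":1},
  {"dx":0.331,"dy":-0.698,"dz":-0.08,"yaw":22.5,"jaw":1},
  {"dx":0.331,"dy":-0.698,"dz":-0.08,"yaw":22.5,"jaw":1},
  {"dx":0.331,"dy":-0.698,"dz":-0.08,"yaw":22.5,"jaw":1},
  {"dx":0.331,"dy":-0.698,"dz":-0.08,"yaw":22.5,"jaw":1},
  {"dx":0.331,"dy":-0.698,"dz":-0.08,"yaw":22.5,"jaw":1},
  {"dx":0.331,"dy":-0.698,"dz":-0.08,"yaw":22.5,"jaw":1},
  {"dx":0.331,"dy":-0.698,"dz":-0.08,"yaw":22.5,"jaw":1},
  {"dx":0.331,"dy":-0.698,"dz":-0.08,"yaw":22.5,"jaw":1},
  {"dx":0.331,"dy":-0.698,"dz":-0.08,"yaw":22.5,"jaw":1},
  {"dx":0.331,"dy":-0.698,"dz":-0.08,"yaw":22.5,"jaw":1},
  {"dx":0.331,"dy":-0.698,"dz":-0.08,"yaw":22.5,"jaw":1},
])

```text
clock: 2.15
eef_pos: [0.4598, -0.137, 0.1646]
ee_rot: [-0.0, -0.084, 0.996, -0.001]
ft_force: [0.7, 0.6, 0.1]
grip_width: 1.001
```

```bash
cat > look.py <<'E'
import sys,numpy as np,cv2
from plant import arm,camera,calibration
np.set_printoptions(precision=4,suppress=True)
tag=sys.argv[1]
o=arm.get_obs()
for k in("clock","q","eef_pos","ee_rot","ft_force","grip_width"):print(k,o[k])
for n in sys.argv[2:]:
    cal=calibration(n)
    if n=="wrist":
        T=cal["world_to_cam"];np.save("pics/wT_%s.npy"%tag,T);print("cam",-T[:3,:3].T@T[:3,3])
    im=camera(n)[:,:,::-1];cv2.imwrite(f"pics/{n}_{tag}.png",im)
    if n=="top":cv2.imwrite(f"pics/topc_{tag}.png",cv2.resize(im[190:340,230:450],None,fx=3.5,fy=3.5,interpolation=cv2.INTER_CUBIC))
    if n=="scene":cv2.imwrite(f"pics/scenec_{tag}.png",cv2.resize(im[170:330,280:440],None,fx=3.7,fy=3.7,interpolation=cv2.INTER_CUBIC))
E
python3 look.py a wrist scene
```

```text
clock 2.15
q [-0.5414 -0.0115  1.9427 -0.0013  1.2098 -2.2791]
eef_pos [ 0.4598 -0.137   0.1646]
ee_rot [-0.0001 -0.0836  0.9965 -0.0007]
ft_force [0.701  0.6122 0.142 ]
grip_width 1.0012690538480333
cam [ 0.3868 -0.149   0.2938]
```

View pics/wrist_a.png

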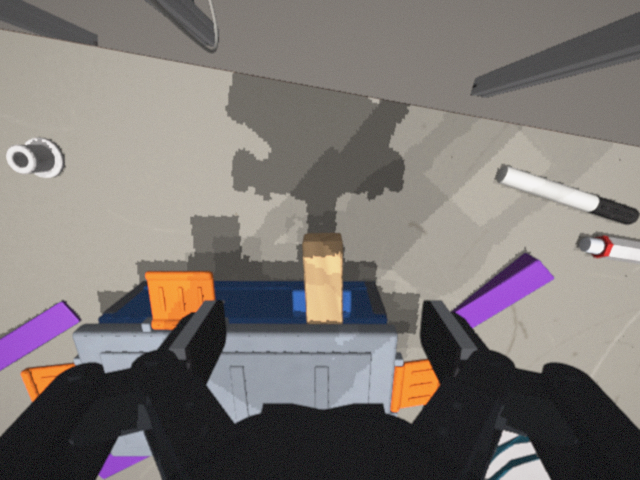

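View pics/scenec_a.png

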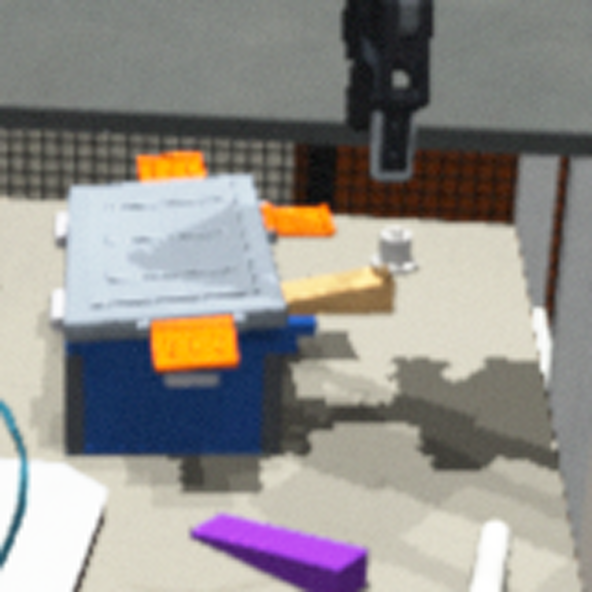

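Run:
```python
from h import *
for y in(-.0945,-.08):
  for z in (.135,.145,.15,.155,.165):print(y,z,proj("scene",[.4598,y,z]))
T=np.load("pics/wT_a.npy");CAL["wrist"]=dict(K=np.array([[333.959,0,322.694],[0,333.959,241.16],[0,0,1]]),world_to_cam=T)
for u in[(304,257),(343,257),(304,321),(343,321)]:print(atz("wrist",u,.092 if u[1]<300 else .082))
```

```text
-0.0945 0.135 [[380.53589363 231.20234066]]
-0.0945 0.145 [[380.82910164 226.50334657]]
-0.0945 0.15 [[380.97660304 224.13946779]]
-0.0945 0.155 [[381.12470759 221.76592279]]
-0.0945 0.165 [[381.42274101 216.98959594]]
-0.08 0.135 [[380.43347278 233.75190537]]
-0.08 0.145 [[380.73056561 228.99440532]]
-0.08 0.15 [[380.8800347  226.60088012]]
-0.08 0.155 [[381.030124   224.19742306]]
-0.08 0.165 [[381.33217877 219.36046505]]
[ 0.46041384 -0.14913102  0.092     ]
[ 0.4562526  -0.12445829  0.092     ]
[ 0.51218232 -0.14186694  0.082     ]
[ 0.50752598 -0.1143292   0.082     ]
```

Run:
```python
from h import *
a=cv2.imread("pics/wrist_a.png");crop(a,260,210,390,340,5,"pics/wc.png")
```

```text
(no output)
```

View pics/wc.png

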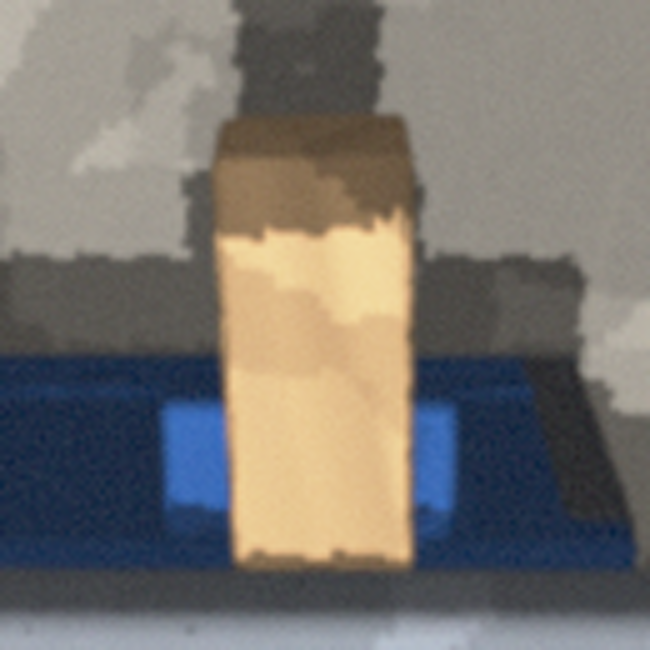

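The dark band at row 257 is a shadow. The thick end's real top edge is at row 241, which matches the fit, and the wedge is centred between the jaws. I descend and close.

arm_command([
  {"dx":0,"dy":0,"dz":-0.03,"yaw":0,"jaw":1},
  {"dx":0,"dy":0,"dz":-0.06,"yaw":0,"jaw":1},
  {"dx":0,"dy":0,"dz":-0.079,"yaw":0,"jaw":1},
  {"dx":0,"dy":0,"dz":-0.079,"yaw":0,"jaw":0},
  {"dx":0,"dy":0,"dz":-0.079,"yaw":0,"jaw":-0.2},
  {"dx":0,"dy":0,"dz":-0.079,"yaw":0,"jaw":-0.2},
  {"dx":0,"dy":0,"dz":-0.079,"yaw":0,"jaw":-1},
  {"dx":0,"dy":0,"dz":-0.079,"yaw":0,"jaw":-1},
  {"dx":0,"dy":0,"dz":-0.079,"yaw":0,"jaw":-1},
  {"dx":0,"dy":0,"dz":-0.079,"yaw":0,"jaw":-1},
  {"dx":0,"dy":0,"dz":-0.079,"yaw":0,"jaw":-1},
  {"dx":0,"dy":0,"dz":-0.079,"yaw":0,"jaw":-1},
])

```text
clock: 3.45
eef_pos: [0.4609, -0.1375, 0.0872]
ee_rot: [0.001, -0.084, 0.997, -0.001]
ft_force: [-1.9, 0.8, 5.9]
grip_width: 0.289
```

```bash
python3 look.py b wrist scene
```

```text
clock 3.45
q [-0.5414  0.1059  1.9934 -0.0011  1.0393 -2.279 ]
eef_pos [ 0.4609 -0.1375  0.0872]
ee_rot [ 0.001  -0.0835  0.9965 -0.0013]
ft_force [-1.9149  0.8145  5.9138]
grip_width 0.2888230035036989
cam [ 0.3875 -0.1494  0.2163]
```

View pics/scenec_b.png

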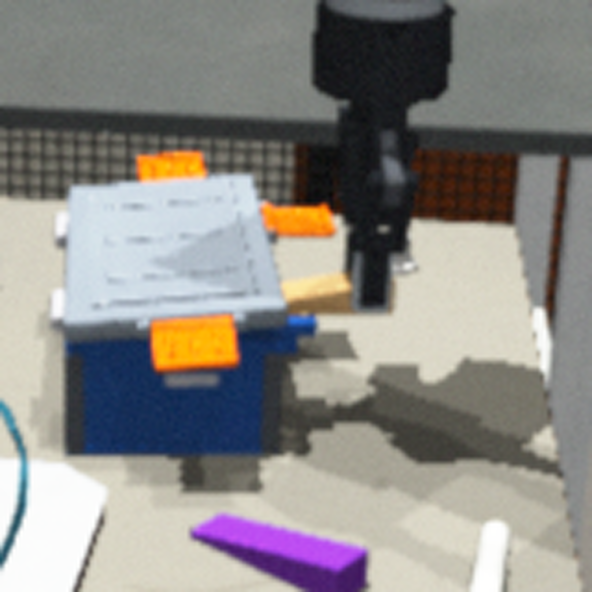

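View pics/wrist_b.png

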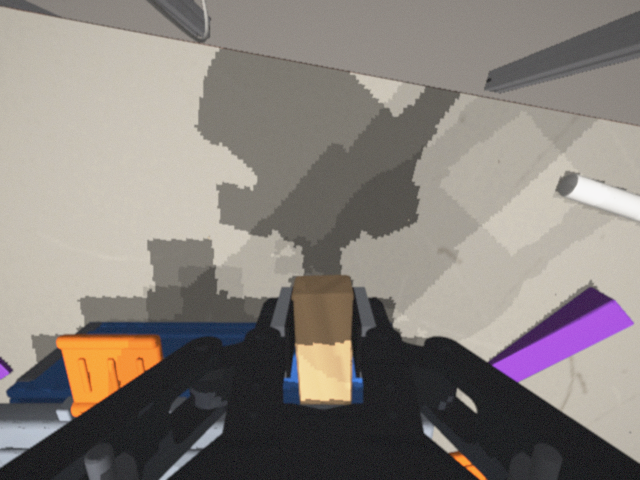

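Pinched across its width (24.6 mm). I pull it straight back along the case's -x.

arm_command([
  {"dx":-0.004,"dy":-0.0007,"dz":0,"yaw":0,"jaw":-1},
  {"dx":-0.008,"dy":-0.0013,"dz":0,"yaw":0,"jaw":-1},
  {"dx":-0.012,"dy":-0.002,"dz":0,"yaw":0,"jaw":-1},
  {"dx":-0.016,"dy":-0.0027,"dz":0,"yaw":0,"jaw":-1},
  {"dx":-0.02,"dy":-0.0033,"dz":0,"yaw":0,"jaw":-1},
  {"dx":-0.024,"dy":-0.004,"dz":0,"yaw":0,"jaw":-1},
  {"dx":-0.028,"dy":-0.0047,"dz":0,"yaw":0,"jaw":-1},
  {"dx":-0.032,"dy":-0.0053,"dz":0,"yaw":0,"jaw":-1},
  {"dx":-0.036,"dy":-0.006,"dz":0,"yaw":0,"jaw":-1},
  {"dx":-0.041,"dy":-0.0068,"dz":0,"yaw":0,"jaw":-1},
  {"dx":-0.046,"dy":-0.0077,"dz":0,"yaw":0,"jaw":-1},
  {"dx":-0.052,"dy":-0.0087,"dz":0,"yaw":0,"jaw":-1},
  {"dx":-0.058,"dy":-0.0097,"dz":0,"yaw":0,"jaw":-1},
  {"dx":-0.064,"dy":-0.0107,"dz":0,"yaw":0,"jaw":-1},
  {"dx":-0.07,"dy":-0.0117,"dz":0,"yaw":0,"jaw":-1},
  {"dx":-0.075,"dy":-0.0125,"dz":0,"yaw":0,"jaw":-1},
  {"dx":-0.075,"dy":-0.0125,"dz":0,"yaw":0,"jaw":-1},
  {"dx":-0.075,"dy":-0.0125,"dz":0,"yaw":0,"jaw":-1},
])

```text
clock: 5.35
eef_pos: [0.3859, -0.1501, 0.0873]
ee_rot: [0.001, -0.083, 0.997, -0.001]
ft_force: [0.4, -0.2, -0.7]
grip_width: 0.29
```

```bash
python3 look.py c wrist scene
```

```text
clock 5.35
q [-0.6645 -0.0728  2.1746 -0.0005  1.0363 -2.402 ]
eef_pos [ 0.3859 -0.1501  0.0873]
ee_rot [ 0.0011 -0.0834  0.9965 -0.0013]
ft_force [ 0.432  -0.2314 -0.6833]
grip_width 0.2902970455089022
cam [ 0.3125 -0.162   0.2164]
```

View pics/scenec_c.png

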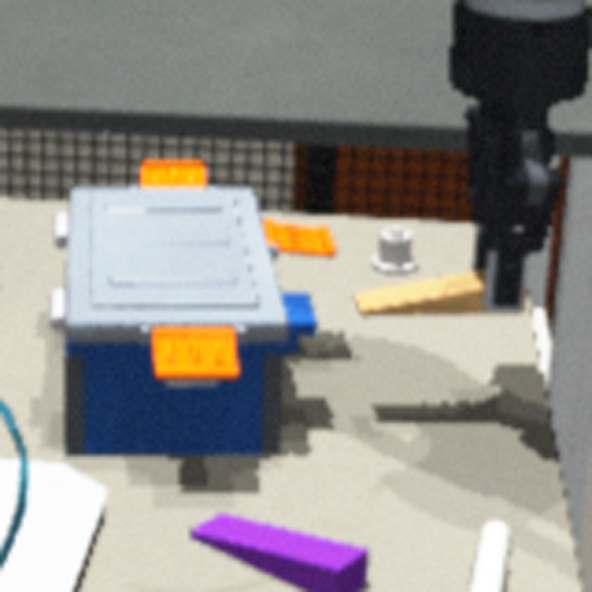

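View pics/wrist_c.png

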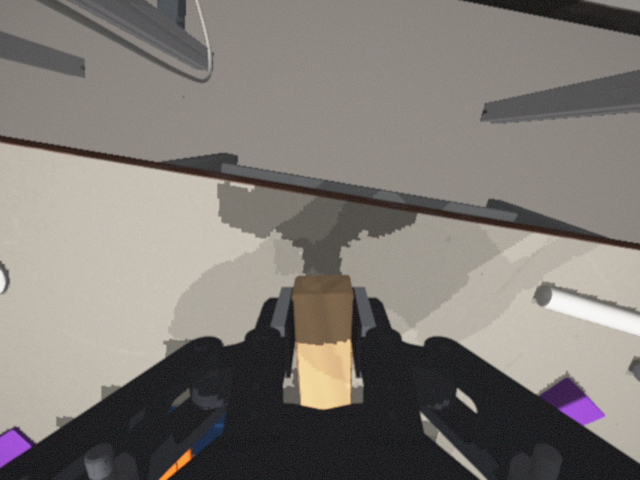

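The lid is shut and the wedge hangs clear of the lip. I lower it to the bench.

arm_command([
  {"dx":0,"dy":0,"dz":-0.01,"yaw":0,"jaw":-1},
  {"dx":0,"dy":0,"dz":-0.022,"yaw":0,"jaw":-1},
  {"dx":0,"dy":0,"dz":-0.036,"yaw":0,"jaw":-1},
  {"dx":0,"dy":0,"dz":-0.05,"yaw":0,"jaw":-1},
  {"dx":0,"dy":0,"dz":-0.058,"yaw":0,"jaw":-1},
  {"dx":0,"dy":0,"dz":-0.062,"yaw":0,"jaw":-1},
  {"dx":0,"dy":0,"dz":-0.065,"yaw":0,"jaw":-1},
  {"dx":0,"dy":0,"dz":-0.067,"yaw":0,"jaw":-1},
  {"dx":0,"dy":0,"dz":-0.068,"yaw":0,"jaw":-1},
  {"dx":0,"dy":0,"dz":-0.068,"yaw":0,"jaw":-1},
])

```text
clock: 6.45
eef_pos: [0.3863, -0.1503, 0.0195]
ee_rot: [0.001, -0.084, 0.996, -0.002]
ft_force: [-1.1, 0.5, 0.3]
grip_width: 0.293
```

```bash
python3 look.py d scene
```

```text
clock 6.45
q [-0.6641  0.0781  2.1946 -0.0006  0.8648 -2.4019]
eef_pos [ 0.3863 -0.1503  0.0195]
ee_rot [ 0.0013 -0.0836  0.9965 -0.0015]
ft_force [-1.0872  0.5041  0.2528]
grip_width 0.2934306071020124
```

View pics/scenec_d.png

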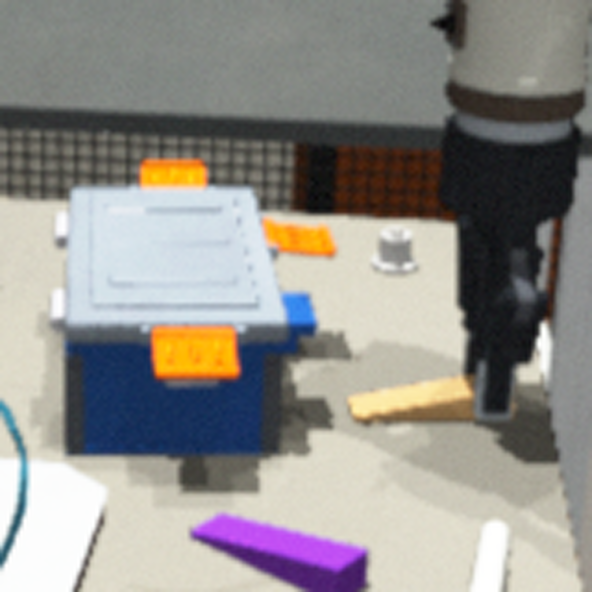

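arm_command([
  {"dx":0,"dy":0,"dz":-0.0007,"yaw":0,"jaw":-1},
  {"dx":0,"dy":0,"dz":-0.0014,"yaw":0,"jaw":-1},
  {"dx":0,"dy":0,"dz":-0.002,"yaw":0,"jaw":-1},
  {"dx":0,"dy":0,"dz":-0.002,"yaw":0,"jaw":-1},
])

```text
clock: 6.9
eef_pos: [0.3863, -0.1503, 0.0176]
ee_rot: [0.001, -0.084, 0.996, -0.002]
ft_force: [0.8, 0.0, -1.0]
grip_width: 0.288
```

arm_command([
  {"dx":0,"dy":0,"dz":-0.0005,"yaw":0,"jaw":-1},
  {"dx":0,"dy":0,"dz":-0.001,"yaw":0,"jaw":-1},
  {"dx":0,"dy":0,"dz":-0.0015,"yaw":0,"jaw":-1},
  {"dx":0,"dy":0,"dz":-0.0015,"yaw":0,"jaw":-1},
])

```text
clock: 7.3
eef_pos: [0.3864, -0.1503, 0.0175]
ee_rot: [0.001, -0.084, 0.996, -0.001]
ft_force: [-6.3, 4.3, 19.7]
grip_width: 0.288
```

arm_command([
  {"dx":0,"dy":0,"dz":0,"yaw":0,"jaw":-0.3},
  {"dx":0,"dy":0,"dz":0,"yaw":0,"jaw":-0.1},
  {"dx":0,"dy":0,"dz":0,"yaw":0,"jaw":0.2},
  {"dx":0,"dy":0,"dz":0,"yaw":0,"jaw":0.2},
  {"dx":0,"dy":0,"dz":0.02,"yaw":0,"jaw":0.2},
  {"dx":0,"dy":0,"dz":0.06,"yaw":0,"jaw":0.2},
  {"dx":0,"dy":0,"dz":0.11,"yaw":0,"jaw":-1},
  {"dx":0,"dy":0,"dz":0.14,"yaw":0,"jaw":-1},
  {"dx":0,"dy":0,"dz":0.14,"yaw":0,"jaw":-1},
])

```text
clock: 8.2
eef_pos: [0.3891, -0.1524, 0.1623]
ee_rot: [0.004, -0.084, 0.996, -0.005]
ft_force: [0.6, -0.6, -0.4]
grip_width: 0.096
```

```bash
python3 look.py e wrist scene top
```

```text
clock 8.2
q [-0.6638 -0.1947  2.1154 -0.0008  1.2081 -2.4023]
eef_pos [ 0.3891 -0.1524  0.1623]
ee_rot [ 0.0044 -0.0838  0.9965 -0.0046]
ft_force [ 0.5691 -0.6211 -0.3622]
grip_width 0.095594534615371
cam [ 0.3148 -0.1635  0.2909]
```

View pics/scenec_e.png

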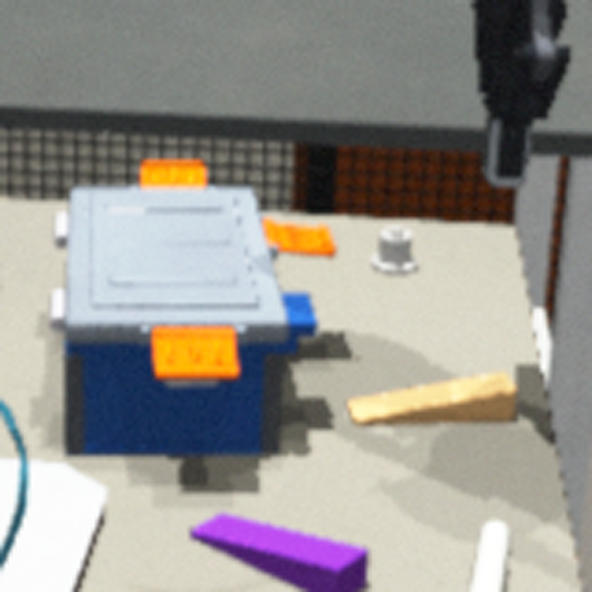

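View pics/wrist_e.png

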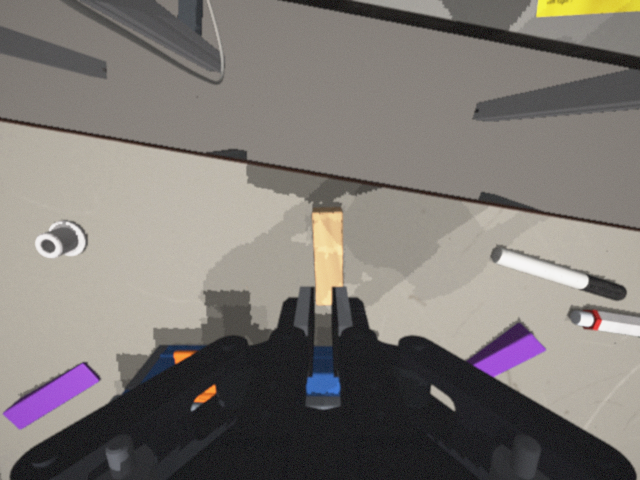

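View pics/topc_e.png

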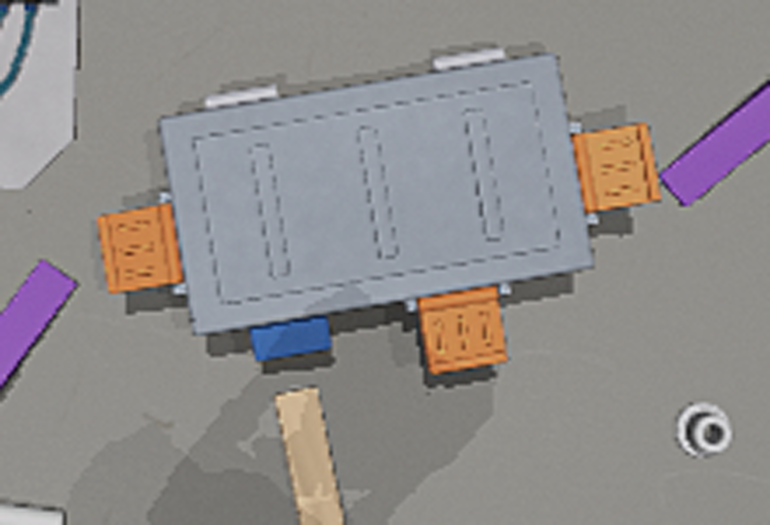

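```bash
cat > fit2.py <<'E'
exec(open("fit.py").read().split("f=least")[0])
t=lambda u,v:(u/3.5+230,v/3.5+190); s=lambda u,v:(u/3.7+280,v/3.7+170)
L=[('top','FL',t(195,333)),('top','FR',t(592,267)),('top','BR',t(556,55)),('top','BL',t(161,118)),
('scene','BL',s(65,327)),('scene','FL',s(287,325)),('scene','FR',s(255,188)),('scene','BR',s(70,190))]
B=[('scene',[.06,.11,0],s(67,453)),('scene',[-.06,.11,0],s(262,453))]
C=[('top','r',.022,t(649,124)),('top','r',-.022,t(660,202)),('top','l',.022,t(98,215)),('top','l',-.022,t(110,293)),
('top','f',.022,t(431,374)),('top','f',-.022,t(507,358)),
('scene','l',.022,s(152,376)),('scene','l',-.022,s(240,376)),('scene','f',-.022,s(332,228)),('scene','f',.022,s(336,254))]
g=lambda q:res([q[0],q[1],q[2],0,*q[3:]])
f=least_squares(g,[.58,-.18,.16,1.6,1.4,1.8],loss='soft_l1')
np.set_printoptions(precision=4,suppress=True)
print(f.x,np.degrees(f.x[2]));print(g(f.x).reshape(-1,2).round(1).tolist())
p=f.x[:3]
for k,P in dict(f0=[-.067,-.035,.077],l0=[-.01,.117,.077],r0=[-.01,-.117,.077]).items(): print(k,W(P,*p))
for k,P in dict(f=[-.097,-.035,0],f_end=[-.082,-.035,0],l=[-.01,.147,0],r=[-.01,-.147,0]).items(): print(k,W(P,*p)[:2])
E
python3 fit2.py
```

```text
[ 0.5817 -0.1802  0.1595  1.4794  1.3892  1.8184] 9.139594277538906
[[-0.8, 1.0], [1.1, 0.7], [0.5, -1.0], [-1.1, -0.5], [-0.3, -1.9], [0.6, -1.5], [0.0, -1.1], [0.3, -1.7], [-0.4, 0.3], [4.2, 0.1], [-1.1, 0.0], [-0.2, 0.0], [0.4, -0.1], [0.4, -0.2], [-0.6, -0.3], [-0.2, 0.5], [0.5, -0.1], [-0.7, -0.2], [-1.4, 0.0], [-0.1, -0.2]]
f0 [ 0.5211 -0.2254  0.077 ]
l0 [ 0.5532 -0.0663  0.077 ]
r0 [ 0.5904 -0.2973  0.077 ]
f [ 0.4915 -0.2302]
f_end [ 0.5063 -0.2278]
l [ 0.5485 -0.0367]
r [ 0.5952 -0.3269]
```

The wedge lies flat on the bench in front of the case. Front clip next: hover above its outer part.

arm_command([
  {"dx":0.05,"dy":-0.038,"dz":0,"yaw":0,"jaw":-1},
  {"dx":0.102,"dy":-0.078,"dz":0,"yaw":0,"jaw":-1},
  {"dx":0.102,"dy":-0.078,"dz":-0.03,"yaw":0,"jaw":-1},
  {"dx":0.102,"dy":-0.078,"dz":-0.055,"yaw":0,"jaw":-1},
  {"dx":0.102,"dy":-0.078,"dz":-0.065,"yaw":0,"jaw":-1},
  {"dx":0.102,"dy":-0.078,"dz":-0.072,"yaw":0,"jaw":-1},
  {"dx":0.102,"dy":-0.078,"dz":-0.079,"yaw":0,"jaw":-1},
  {"dx":0.102,"dy":-0.078,"dz":-0.085,"yaw":0,"jaw":-1},
  {"dx":0.102,"dy":-0.078,"dz":-0.091,"yaw":0,"jaw":-1},
  {"dx":0.102,"dy":-0.078,"dz":-0.097,"yaw":0,"jaw":-1},
  {"dx":0.102,"dy":-0.078,"dz":-0.103,"yaw":0,"jaw":-1},
  {"dx":0.102,"dy":-0.078,"dz":-0.105,"yaw":0,"jaw":-1},
  {"dx":0.102,"dy":-0.078,"dz":-0.105,"yaw":0,"jaw":-1},
])

```text
clock: 9.65
eef_pos: [0.4874, -0.2276, 0.0508]
ee_rot: [-0.0, -0.084, 0.996, -0.0]
ft_force: [0.2, -0.4, 0.0]
grip_width: 0.001
```

```bash
python3 look.py f scene wrist
```

```text
clock 9.65
q [-0.6613  0.3053  1.8438 -0.0009  0.9928 -2.3993]
eef_pos [ 0.4874 -0.2276  0.0508]
ee_rot [-0.0003 -0.0837  0.9965 -0.0002]
ft_force [ 0.186  -0.357   0.0117]
grip_width 0.001193948128237451
cam [ 0.4146 -0.2399  0.1804]
```

View pics/scenec_f.png

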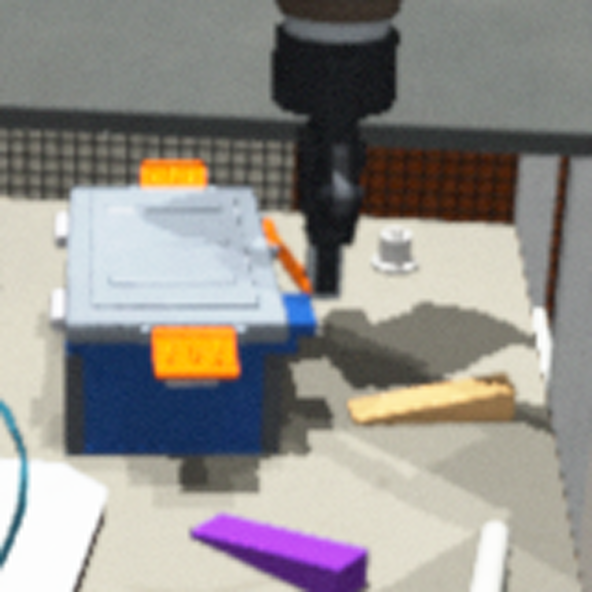

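View pics/wrist_f.png

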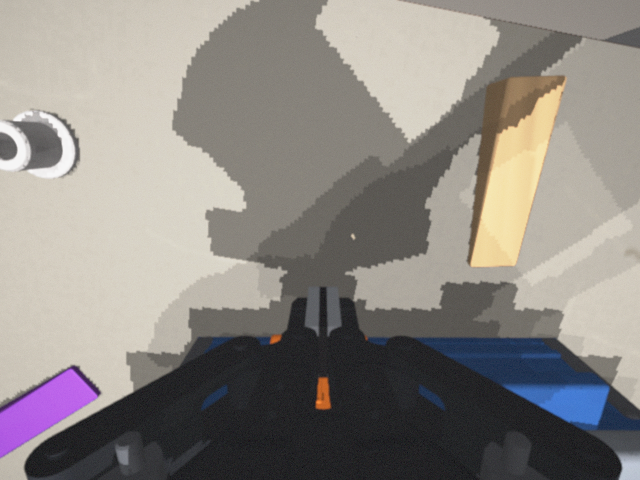

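arm_command([
  {"dx":0.004,"dy":0.0006,"dz":0,"yaw":0,"jaw":-1},
  {"dx":0.008,"dy":0.0013,"dz":0,"yaw":0,"jaw":-1},
  {"dx":0.0118,"dy":0.0019,"dz":0,"yaw":0,"jaw":-1},
  {"dx":0.0148,"dy":0.0024,"dz":0,"yaw":0,"jaw":-1},
  {"dx":0.0168,"dy":0.0027,"dz":0,"yaw":0,"jaw":-1},
  {"dx":0.0178,"dy":0.0029,"dz":0,"yaw":0,"jaw":-1},
  {"dx":0.0188,"dy":0.003,"dz":0,"yaw":0,"jaw":-1},
  {"dx":0.0188,"dy":0.003,"dz":0,"yaw":0,"jaw":-1},
])

```text
clock: 10.55
eef_pos: [0.5068, -0.225, 0.0515]
ee_rot: [0.0, -0.084, 0.996, -0.001]
ft_force: [-0.7, 0.2, -1.1]
grip_width: -0.001
```

arm_command([
  {"dx":0.001,"dy":0.0002,"dz":0,"yaw":0,"jaw":-1},
  {"dx":0.002,"dy":0.0003,"dz":0,"yaw":0,"jaw":-1},
  {"dx":0.002,"dy":0.0003,"dz":0,"yaw":0,"jaw":-1},
])

```text
clock: 10.85
eef_pos: [0.5081, -0.2247, 0.0515]
ee_rot: [-0.001, -0.084, 0.996, -0.001]
ft_force: [-5.1, 0.5, 2.2]
grip_width: -0.002
```

```bash
python3 look.py g scene
```

```text
clock 10.85
q [-0.6331  0.3435  1.7924 -0.0019  1.0059 -2.3708]
eef_pos [ 0.5081 -0.2247  0.0515]
ee_rot [-0.0006 -0.0839  0.9965 -0.0005]
ft_force [-5.0691  0.4731  2.1839]
grip_width -0.0024877268089285613
```

View pics/scenec_g.png

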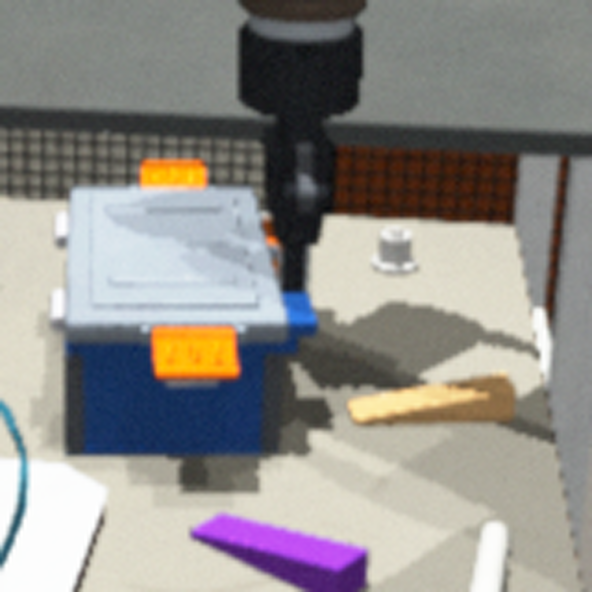

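arm_command([
  {"dx":0.001,"dy":0.0002,"dz":0,"yaw":0,"jaw":-1},
  {"dx":0.002,"dy":0.0003,"dz":0,"yaw":0,"jaw":-1},
  {"dx":0.002,"dy":0.0003,"dz":0,"yaw":0,"jaw":-1},
])

```text
clock: 11.2
eef_pos: [0.5082, -0.2247, 0.0512]
ee_rot: [-0.003, -0.084, 0.996, -0.0]
ft_force: [-9.5, -3.3, 3.4]
grip_width: -0.001
```

The front clip is down: it stopped firm with the inner pad face about 2 mm outside the hinge line. I back off, rise, turn and go above the left clip.

arm_command([
  {"dx":-0.015,"dy":-0.0024,"dz":0,"yaw":0,"jaw":-1},
  {"dx":-0.015,"dy":-0.0024,"dz":0.03,"yaw":0,"jaw":-1},
  {"dx":-0.015,"dy":-0.0024,"dz":0.075,"yaw":0,"jaw":-1},
  {"dx":-0.015,"dy":-0.0024,"dz":0.11,"yaw":-4,"jaw":-1},
  {"dx":0,"dy":0.03,"dz":0.11,"yaw":-12,"jaw":-1},
  {"dx":0.01,"dy":0.06,"dz":0.11,"yaw":-20,"jaw":-1},
  {"dx":0.02,"dy":0.09,"dz":0.11,"yaw":-28,"jaw":-1},
  {"dx":0.03,"dy":0.12,"dz":0.11,"yaw":-36,"jaw":-1},
  {"dx":0.035,"dy":0.15,"dz":0.11,"yaw":-44,"jaw":-1},
  {"dx":0.04,"dy":0.18,"dz":0.11,"yaw":-52,"jaw":-1},
  {"dx":0.04,"dy":0.191,"dz":0.11,"yaw":-60,"jaw":-1},
  {"dx":0.04,"dy":0.191,"dz":0.11,"yaw":-68,"jaw":-1},
  {"dx":0.04,"dy":0.191,"dz":0.11,"yaw":-76,"jaw":-1},
  {"dx":0.04,"dy":0.191,"dz":0.11,"yaw":-84,"jaw":-1},
  {"dx":0.04,"dy":0.191,"dz":0.11,"yaw":-90,"jaw":-1},
  {"dx":0.04,"dy":0.191,"dz":0.11,"yaw":-90,"jaw":-1},
  {"dx":0.04,"dy":0.191,"dz":0.11,"yaw":-90,"jaw":-1},
  {"dx":0.04,"dy":0.191,"dz":0.11,"yaw":-90,"jaw":-1},
])

```text
clock: 13.0
eef_pos: [0.5483, -0.0337, 0.1613]
ee_rot: [-0.002, 0.645, 0.765, 0.002]
ft_force: [-0.3, -0.4, 1.4]
grip_width: 0.002
```

```bash
python3 look.py h wrist scene
```

```text
clock 13.0
q [-0.2844  0.1728  1.7532  0.0059  1.2177 -0.4564]
eef_pos [ 0.5483 -0.0337  0.1613]
ee_rot [-0.0021  0.6445  0.7646  0.0021]
ft_force [-0.332  -0.3907  1.3686]
grip_width 0.0022623690494752544
cam [0.5367 0.0399 0.291 ]
```

View pics/wrist_h.png

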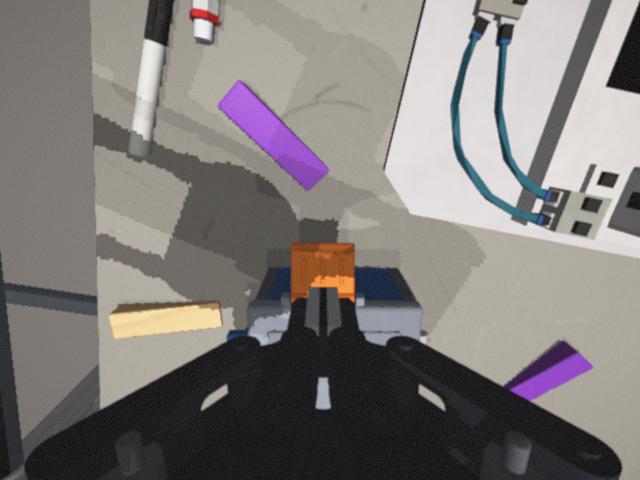

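View pics/scenec_h.png

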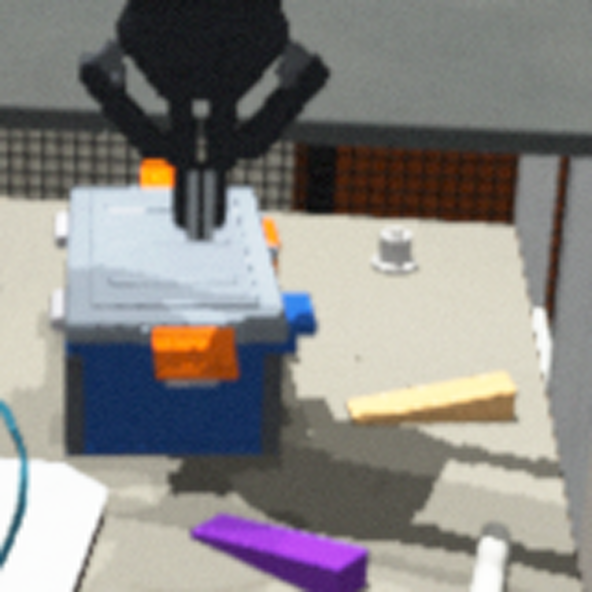

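arm_command([
  {"dx":0,"dy":0,"dz":-0.03,"yaw":0,"jaw":-1},
  {"dx":0,"dy":0,"dz":-0.055,"yaw":0,"jaw":-1},
  {"dx":0,"dy":0,"dz":-0.065,"yaw":0,"jaw":-1},
  {"dx":0,"dy":0,"dz":-0.072,"yaw":0,"jaw":-1},
  {"dx":0,"dy":0,"dz":-0.079,"yaw":0,"jaw":-1},
  {"dx":0,"dy":0,"dz":-0.085,"yaw":0,"jaw":-1},
  {"dx":0,"dy":0,"dz":-0.091,"yaw":0,"jaw":-1},
  {"dx":0,"dy":0,"dz":-0.097,"yaw":0,"jaw":-1},
  {"dx":0,"dy":0,"dz":-0.103,"yaw":0,"jaw":-1},
  {"dx":0,"dy":0,"dz":-0.11,"yaw":0,"jaw":-1},
  {"dx":0.0006,"dy":-0.004,"dz":-0.11,"yaw":0,"jaw":-1},
  {"dx":0.0013,"dy":-0.008,"dz":-0.11,"yaw":0,"jaw":-1},
  {"dx":0.0019,"dy":-0.0118,"dz":-0.11,"yaw":0,"jaw":-1},
  {"dx":0.0024,"dy":-0.0148,"dz":-0.11,"yaw":0,"jaw":-1},
  {"dx":0.0027,"dy":-0.0168,"dz":-0.11,"yaw":0,"jaw":-1},
  {"dx":0.0029,"dy":-0.0178,"dz":-0.11,"yaw":0,"jaw":-1},
  {"dx":0.003,"dy":-0.0188,"dz":-0.11,"yaw":0,"jaw":-1},
  {"dx":0.003,"dy":-0.0188,"dz":-0.11,"yaw":0,"jaw":-1},
])

```text
clock: 14.9
eef_pos: [0.5511, -0.0508, 0.0514]
ee_rot: [-0.003, 0.645, 0.764, 0.003]
ft_force: [-1.1, 9.2, 2.4]
grip_width: 0.0
```

arm_command([
  {"dx":0.0002,"dy":-0.001,"dz":0,"yaw":0,"jaw":-1},
  {"dx":0.0003,"dy":-0.002,"dz":0,"yaw":0,"jaw":-1},
  {"dx":0.0003,"dy":-0.002,"dz":0,"yaw":0,"jaw":-1},
])

```text
clock: 15.2
eef_pos: [0.5511, -0.0508, 0.0515]
ee_rot: [-0.005, 0.645, 0.764, 0.004]
ft_force: [-1.2, 9.5, 2.5]
grip_width: 0.0
```

arm_command([
  {"dx":-0.0024,"dy":0.015,"dz":0,"yaw":0,"jaw":-1},
  {"dx":-0.0024,"dy":0.015,"dz":0.03,"yaw":0,"jaw":-1},
  {"dx":-0.0024,"dy":0.015,"dz":0.075,"yaw":0,"jaw":-1},
  {"dx":-0.0024,"dy":0.015,"dz":0.11,"yaw":0,"jaw":-1},
  {"dx":-0.0024,"dy":0.015,"dz":0.12,"yaw":0,"jaw":-1},
])

```text
clock: 15.7
eef_pos: [0.5516, -0.0363, 0.1769]
ee_rot: [-0.0, 0.645, 0.764, 0.006]
ft_force: [0.5, -1.1, 1.1]
grip_width: 0.001
```

```bash
python3 look.py i scene wrist
```

```text
clock 15.7
q [-0.2903  0.1584  1.7366  0.0118  1.2424 -0.4632]
eef_pos [ 0.5516 -0.0363  0.1769]
ee_rot [-0.0003  0.6449  0.7643  0.0059]
ft_force [ 0.5247 -1.1115  1.0977]
grip_width 0.0013081766157605702
cam [0.5389 0.0369 0.3063]
```

View pics/scenec_i.png

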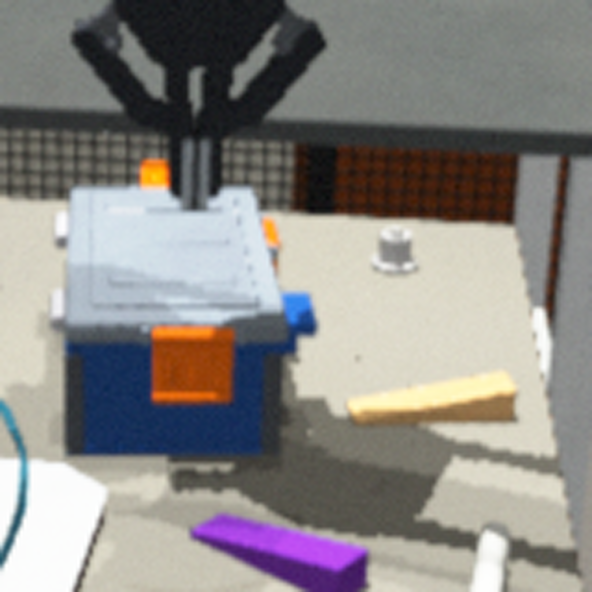

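The left clip hangs flat. Now the right clip.

arm_command([
  {"dx":0.007,"dy":-0.045,"dz":0,"yaw":0,"jaw":-1},
  {"dx":0.014,"dy":-0.09,"dz":0,"yaw":0,"jaw":-1},
  {"dx":0.021,"dy":-0.135,"dz":0,"yaw":0,"jaw":-1},
  {"dx":0.028,"dy":-0.18,"dz":0,"yaw":0,"jaw":-1},
  {"dx":0.035,"dy":-0.225,"dz":0,"yaw":0,"jaw":-1},
  {"dx":0.042,"dy":-0.27,"dz":0,"yaw":0,"jaw":-1},
  {"dx":0.044,"dy":-0.294,"dz":0,"yaw":0,"jaw":-1},
  {"dx":0.044,"dy":-0.294,"dz":0,"yaw":0,"jaw":-1},
  {"dx":0.044,"dy":-0.294,"dz":0,"yaw":0,"jaw":-1},
  {"dx":0.044,"dy":-0.294,"dz":0,"yaw":0,"jaw":-1},
])

```text
clock: 16.8
eef_pos: [0.5937, -0.3282, 0.1723]
ee_rot: [-0.004, 0.645, 0.765, 0.005]
ft_force: [-0.4, 1.2, -0.2]
grip_width: -0.001
```

```bash
python3 look.py j top wrist
```

```text
clock 16.8
q [-0.6872  0.4818  1.3419  0.0109  1.3253 -0.8599]
eef_pos [ 0.5937 -0.3282  0.1723]
ee_rot [-0.0038  0.6445  0.7646  0.0052]
ft_force [-0.3895  1.1904 -0.2419]
grip_width -0.001163352539756591
cam [ 0.582  -0.2554  0.3029]
```

View pics/wrist_j.png

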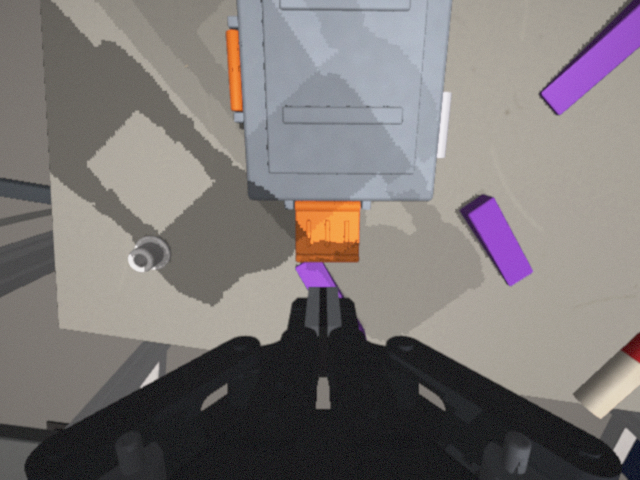

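View pics/topc_j.png

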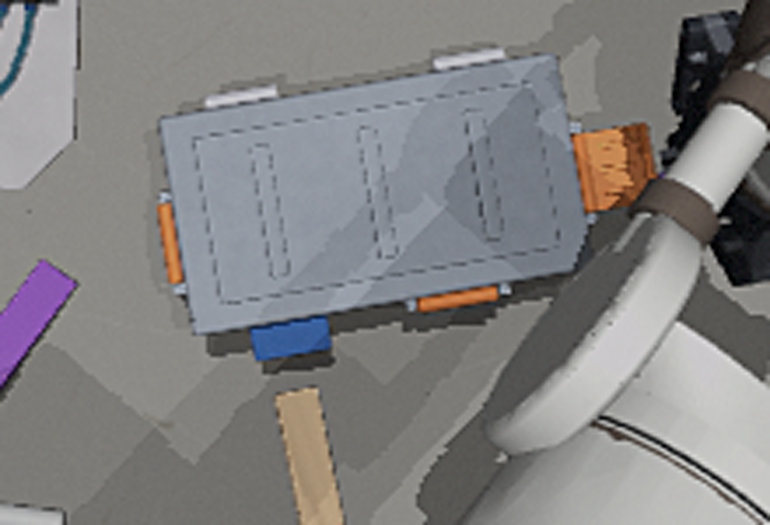

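Run:
```python
from h import *
T=np.load("pics/wT_j.npy");CAL["wrist"]=dict(K=np.array([[333.959,0,322.694],[0,333.959,241.16],[0,0,1]]),world_to_cam=T)
for u in[(297,262),(358,262),(296,201)]:print(atz("wrist",u,.086))
print(proj("wrist",[.5937,-.3282,.1583]))
```

```text
[ 0.57856741 -0.33626688  0.086     ]
[ 0.62007431 -0.32921667  0.086     ]
[ 0.5716894  -0.29444793  0.086     ]
[[320.12837615 303.2646476 ]]
```

arm_command([
  {"dx":0.001,"dy":-0.001,"dz":-0.03,"yaw":0,"jaw":-1},
  {"dx":0.001,"dy":-0.001,"dz":-0.055,"yaw":0,"jaw":-1},
  {"dx":0.001,"dy":-0.001,"dz":-0.064,"yaw":0,"jaw":-1},
  {"dx":0.001,"dy":-0.001,"dz":-0.071,"yaw":0,"jaw":-1},
  {"dx":0.001,"dy":-0.001,"dz":-0.078,"yaw":0,"jaw":-1},
  {"dx":0.001,"dy":-0.001,"dz":-0.085,"yaw":0,"jaw":-1},
  {"dx":0.001,"dy":-0.001,"dz":-0.091,"yaw":0,"jaw":-1},
  {"dx":0.001,"dy":-0.001,"dz":-0.097,"yaw":0,"jaw":-1},
  {"dx":0.001,"dy":-0.001,"dz":-0.103,"yaw":0,"jaw":-1},
  {"dx":0.001,"dy":-0.001,"dz":-0.109,"yaw":0,"jaw":-1},
  {"dx":0.001,"dy":-0.001,"dz":-0.115,"yaw":0,"jaw":-1},
  {"dx":0.001,"dy":-0.001,"dz":-0.121,"yaw":0,"jaw":-1},
  {"dx":0.001,"dy":-0.001,"dz":-0.121,"yaw":0,"jaw":-1},
])

```text
clock: 18.2
eef_pos: [0.5945, -0.329, 0.0507]
ee_rot: [-0.004, 0.644, 0.765, 0.005]
ft_force: [0.1, -1.5, -1.0]
grip_width: -0.001
```

arm_command([
  {"dx":-0.0006,"dy":0.004,"dz":0,"yaw":0,"jaw":-1},
  {"dx":-0.0013,"dy":0.008,"dz":0,"yaw":0,"jaw":-1},
  {"dx":-0.0018,"dy":0.011,"dz":0,"yaw":0,"jaw":-1},
  {"dx":-0.0021,"dy":0.013,"dz":0,"yaw":0,"jaw":-1},
  {"dx":-0.0023,"dy":0.0145,"dz":0,"yaw":0,"jaw":-1},
  {"dx":-0.0025,"dy":0.0155,"dz":0,"yaw":0,"jaw":-1},
  {"dx":-0.0027,"dy":0.0165,"dz":0,"yaw":0,"jaw":-1},
  {"dx":-0.0027,"dy":0.0165,"dz":0,"yaw":0,"jaw":-1},
])

```text
clock: 19.0
eef_pos: [0.5919, -0.3123, 0.0508]
ee_rot: [-0.004, 0.644, 0.765, 0.005]
ft_force: [0.2, -0.9, -0.7]
grip_width: 0.002
```

arm_command([
  {"dx":-0.0002,"dy":0.001,"dz":0,"yaw":0,"jaw":-1},
  {"dx":-0.0003,"dy":0.002,"dz":0,"yaw":0,"jaw":-1},
  {"dx":-0.0003,"dy":0.002,"dz":0,"yaw":0,"jaw":-1},
])

```text
clock: 19.3
eef_pos: [0.5915, -0.3101, 0.0508]
ee_rot: [-0.004, 0.644, 0.765, 0.005]
ft_force: [0.5, -1.6, 0.6]
grip_width: -0.004
```

arm_command([
  {"dx":-0.0002,"dy":0.001,"dz":0,"yaw":0,"jaw":-1},
  {"dx":-0.0003,"dy":0.002,"dz":0,"yaw":0,"jaw":-1},
  {"dx":-0.0003,"dy":0.002,"dz":0,"yaw":0,"jaw":-1},
])

```text
clock: 19.6
eef_pos: [0.5914, -0.3094, 0.051]
ee_rot: [-0.003, 0.644, 0.765, 0.005]
ft_force: [0.4, -5.8, -2.0]
grip_width: 0.002
```

arm_command([
  {"dx":-0.0002,"dy":0.001,"dz":0,"yaw":0,"jaw":-1},
  {"dx":-0.0004,"dy":0.0025,"dz":0,"yaw":0,"jaw":-1},
  {"dx":-0.0004,"dy":0.0025,"dz":0,"yaw":0,"jaw":-1},
])

```text
clock: 19.9
eef_pos: [0.5913, -0.3093, 0.0514]
ee_rot: [-0.001, 0.645, 0.765, 0.003]
ft_force: [1.5, -10.3, -4.3]
grip_width: 0.001
```

arm_command([
  {"dx":0.0024,"dy":-0.015,"dz":0,"yaw":0,"jaw":-1},
  {"dx":0.0024,"dy":-0.015,"dz":0.03,"yaw":0,"jaw":-1},
  {"dx":0.0024,"dy":-0.015,"dz":0.075,"yaw":0,"jaw":-1},
  {"dx":0.0024,"dy":-0.015,"dz":0.115,"yaw":0,"jaw":-1},
  {"dx":-0.04,"dy":-0.015,"dz":0.14,"yaw":0,"jaw":-1},
  {"dx":-0.08,"dy":-0.015,"dz":0.14,"yaw":0,"jaw":-1},
  {"dx":-0.12,"dy":-0.015,"dz":0.14,"yaw":0,"jaw":-1},
  {"dx":-0.16,"dy":-0.015,"dz":0.14,"yaw":0,"jaw":-1},
  {"dx":-0.2,"dy":-0.015,"dz":0.14,"yaw":0,"jaw":-1},
  {"dx":-0.2,"dy":-0.015,"dz":0.14,"yaw":0,"jaw":-1},
  {"dx":-0.2,"dy":-0.015,"dz":0.14,"yaw":0,"jaw":-1},
])

```text
clock: 21.0
eef_pos: [0.3911, -0.3239, 0.1916]
ee_rot: [-0.001, 0.645, 0.764, 0.004]
ft_force: [0.4, 0.3, 0.5]
grip_width: -0.002
```

```bash
python3 look.py k top scene wrist
```

```text
clock 21.0
q [-0.9344  0.0327  1.8412  0.0076  1.2706 -1.1053]
eef_pos [ 0.3911 -0.3239  0.1916]
ee_rot [-0.0006  0.645   0.7642  0.0039]
ft_force [0.3561 0.2627 0.4772]
grip_width -0.001982808519071291
cam [ 0.3799 -0.2507  0.3214]
```

View pics/topc_k.png

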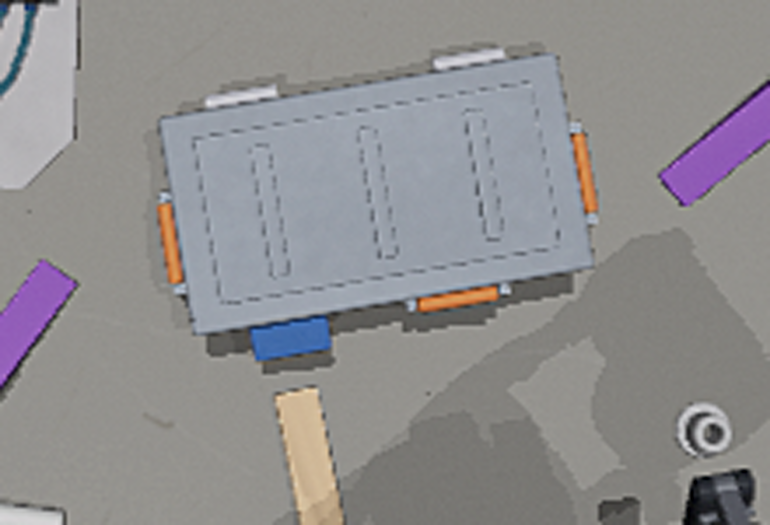

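View pics/scenec_k.png

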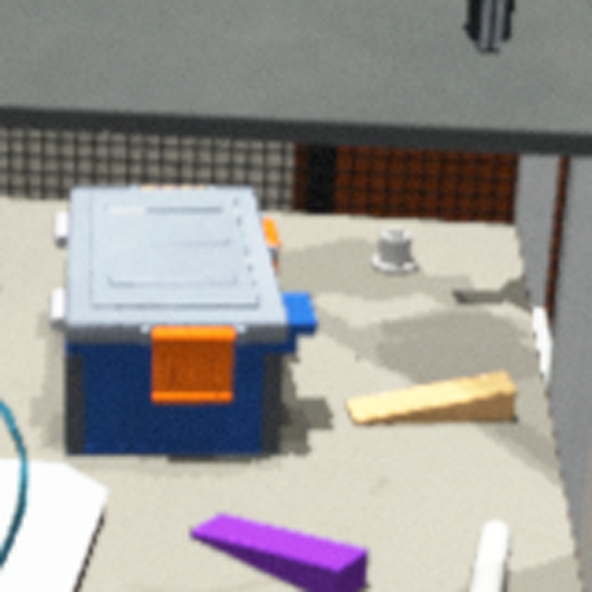

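View pics/top_k.png

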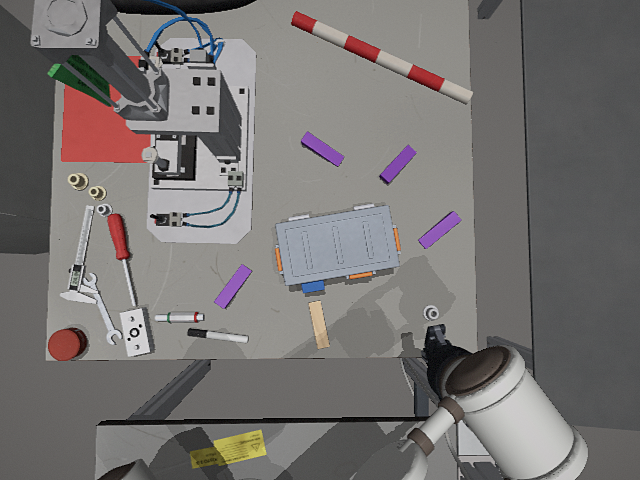

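View pics/wrist_k.png

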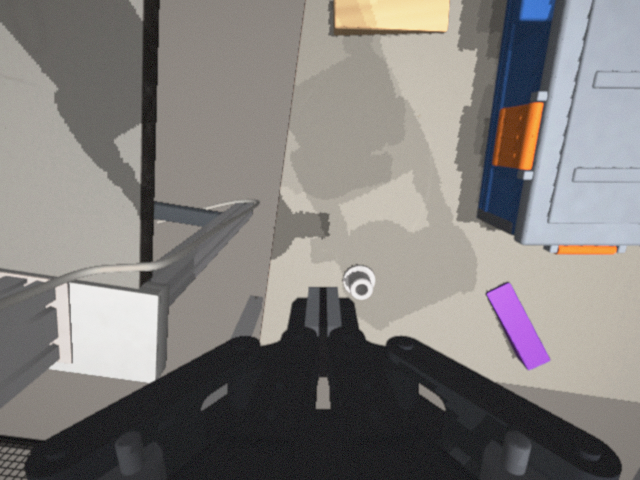

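Run:
```python
exec(open("fit.py").read().split("f=least")[0])
T=np.load("pics/wT_k.npy");CAL["wrist"]=dict(K=np.array([[333.959,0,322.694],[0,333.959,241.16],[0,0,1]]),world_to_cam=T)
p=(.5817,-.1802,.1595)
for a in(0,.1,.2):
  print(a,[proj("wrist",W(clip("f",a,e),*p))[0].round(1).tolist() for e in(.022,-.022)],[proj("wrist",W(clip("r",a,e),*p))[0].round(1).tolist() for e in(.022,-.022)],[proj("top",W(clip(k,a,0),*p))[0].round(1).tolist() for k in "flr"],[proj("scene",W(clip("l",a,e),*p))[0].round(1).tolist() for e in(.022,-.022)])
print([proj("wrist",W([-.067,-.035+e,.077],*p))[0].round(1).tolist() for e in(.022,-.022)])
a=cv2.imread("pics/wrist_k.png");crop(a,470,70,620,270,4,"pics/wk.png")
```

```text
0 [[502.5, 109.5], [493.7, 166.3]] [[572.0, 236.6], [522.5, 236.2]] [[358.3, 275.0], [280.0, 259.4], [393.0, 240.9]] [[320.9, 277.4], [342.4, 277.3]]
0.1 [[497.9, 109.4], [489.3, 166.3]] [[571.2, 240.8], [521.8, 240.4]] [[358.6, 276.8], [278.1, 259.7], [394.8, 240.6]] [[321.0, 278.1], [342.5, 278.1]]
0.2 [[493.5, 109.3], [485.1, 166.3]] [[570.7, 245.0], [521.4, 244.6]] [[359.0, 278.7], [276.3, 260.0], [396.7, 240.3]] [[321.0, 278.7], [342.6, 278.6]]
[[531.5, 104.6], [519.8, 170.3]]
```

View pics/wk.png

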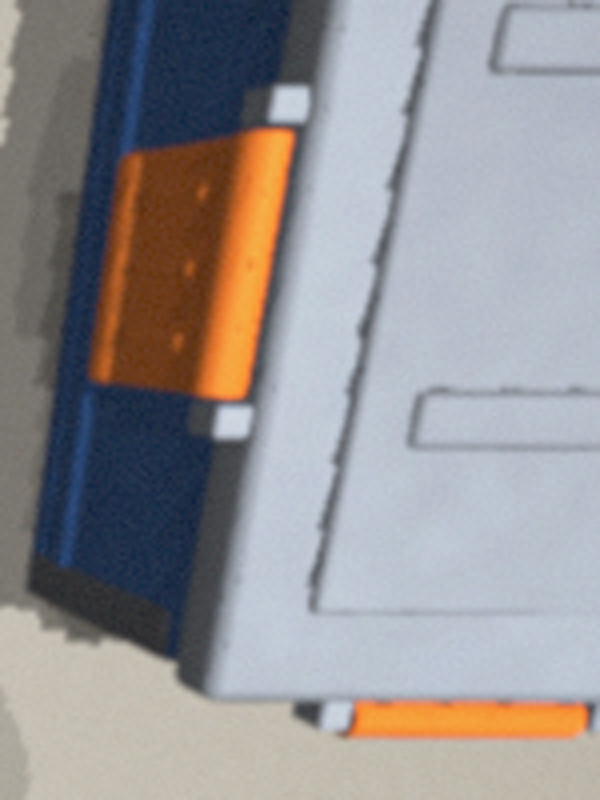

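```bash
python3 -c "
from plant import arm
print(arm.sign_off())"
```

```text
the job is handed in; nothing more can be done
None
```

The job is handed in at about 21 s of the 58 s allowed.

**What I did:**
- I pinched the wooden wedge at its thick end and drew it straight back 75 mm along the case's front axis, and the lid fell shut.
- I lowered the wedge to the bench until contact (about 20 N on the wrist sensor), then released it.
- I folded the front, left and right clips one by one with the shut fingertips. Each was pressed home until it stopped, at about 10 N.

**Last checks:**
- The pictures show the lid shut, all three clips flat, the wedge lying in front of the case and the arm clear of everything.
- In the first and last top views, the plug gauge, marker, bush and purple wedges look to be where they started.
- The wrist view fits the front clip at angle 0 within about 2 pixels.
- **Disagreement:** the left clip stopped about 3.6 mm farther outside its hinge line than the right (4.6 mm against 1 mm). That fits a bias of about 2 mm in my case position, which is within the calibration error.
- The left and right clips' angles were judged from those stops and from the pictures, without an exact fit.

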